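# Weigh the basket of model hulls on the spring scale

## Task

Weigh the deep basket of grey model hulls: take it by its wooden grip, hang its handle bar in both prongs of the spring scale's twin hook, and let the spring take the weight slowly, never jerking it or letting it bounce. Let go and leave the basket hanging there with the pointer at rest. Leave the shallow basket of paint jars where it stands.

Things in the scene. Friction and masses are not known exactly. Their poses are not given: they have to be found in the camera images.
- parts_basket: Deep steel basket, 90 (x) x 140 (y) x 65 mm, grey model hulls in it up to 80 mm, 360-540 g. Origin: centre of underside, z up. Stiff wire handle: 6 mm uprights at y = +-69 mm, x = 0; level 8 mm round bar along y, centre 150 mm above origin; on its middle a square wooden grip 16 mm thick (x, z), 48 long (y), to pinch across x from above. The bare bar beside the grip goes on the hook.
- jar_basket: Bystander, leave alone: same plan size and the very same handle, but only 25 mm deep, holding six small paint jars with black lids (tops 48 mm up). Origin: centre of underside. One basket stands left and one right of the scale, either way round.
- hook_seat (a point): Where the bar's centre belongs, 244 mm up unloaded; moves with the hook. x points from robot to scale column, y along the seated bar. Two dark 8 mm prongs at y = +-44 mm: trough 14 mm wide, tips at x -33 ending 24 mm higher, rear slope 20 mm high at x +35, lowest part 12 mm below; cross piece at x +74, column axis x +115. Enter from the robot's side, bar above tips, basket below prongs; then lower.
- scale (a joint): How far hook and pointer (white lower edge of the dark collar on the 336 mm high aluminium column; marks 5 mm apart) are drawn down, m: 0 unloaded, 0.06 bottom stop. Spring 130 N/m, lightly damped: the basket settles at 0.027-0.041 by its weight. Let go suddenly it drops at 0.3 m/s; over 0.2 m/s up or down counts as jerked. Foot plate under the hook: 15 mm thick, fixed.
Things that resemble listed ones, but are neither listed nor needed, are in the scene too. What is shaped like the parts_basket but red is not meant.

How it is judged:
On the way, in this order (a step that is already met when the one before it is completed fails the run):
1. the deep basket is carried in the gripper, well clear of the table, with the scale still unloaded (height (world z) of parts_basket above 0.05 m and contact force between the fingers and parts_basket above 1 N and value of joint scale below 0.01 m), for 0.2 s.
2. its bar lies in the twin hook and the spring is drawn down by it (contact force between parts_basket and scale above 2 N and value of joint scale above 0.018 m and horizontal distance between parts_basket and hook_seat below 0.035 m), for 0.2 s.
At the end, for the whole second after the job is handed in: Deep basket hangs by its bar in the twin hook: level within 11 deg, bar along the hook's y within 14 deg, centre within 35 mm of the seat in plan, underside 125-165 mm below it; pointer 20-50 mm down, under 12 mm/s; basket under 40 mm/s; shallow basket within 20 mm of its start (value of joint scale between 0.02 and 0.05 m and velocity of joint scale between -0.012 and 0.012 m/s and contact force between parts_basket and scale above 2 N and linear speed of parts_basket below 0.04 m/s and angle between parts_basket's own z axis and vertical below 0.2 rad and horizontal distance between parts_basket and hook_seat below 0.035 m and z of parts_basket in the frame of hook_seat between -0.165 and -0.125 m and angle between the y axis of parts_basket and the y axis of hook_seat, either way round below 0.25 rad and distance of jar_basket from where it was at the start of the episode below 0.02 m); the robot touches nothing.
It fails at once if the spring was jerked: the hook moved faster than 0.2 m/s (velocity of joint scale above 0.2 m/s or velocity of joint scale below -0.2 m/s).
It fails at once if the shallow basket of jars was moved more than 20 mm (distance of jar_basket from where it was at the start of the episode above 0.02 m).
It also fails if it takes over 67 s, if anything falls off the work surface, if the arm or the gripper's body presses on something with over 40 N, if the wrist force passes 120 N, or if a joint passes its speed limit or range.

## Robot

A 6-joint arm with a two-finger parallel gripper is mounted at the origin on the work surface. World frame = base frame: x ahead of the robot, y to its left, z up, the work surface at z = 0. Lengths are in m, angles in rad, forces in N, time in s.
With the tool pointing down it reaches from about 0.25 to 0.8 m from the base axis. Payload 8.5 kg.
Tool frame: the origin (TCP) lies between the finger pads; the fingertips stand 17 mm ahead of it and the grasp point (between the pads) lies 2 mm behind it (finger_overhang is the distance from the TCP to the fingertips, in m); z points along the fingers, y is the direction in which the jaws open and shut (so a half turn about z gives the same grasp; the last joint's range is limited). The gripper opens to 85 mm and grips with 20 to 120 N. Pads are 22 mm wide; open, the fingers measure 114 mm over their backs; the gripper's body (76 mm by 85 mm) begins 54 mm behind the grasp point. The pads swing forward as they close: fully open they stand 13 mm farther back than shut.
Start: joints at [-1.246, 0.238, -0.013, 1.319, 0, 1.571], TCP at [0.168, -0.498, 0.248] pointing down, gripper open.
Joint ranges: [-2.66, 2.66], [-1.03, 1.9], [-1.14, 1.46], [-1.82, 2.27], [-1.45, 1.34], [-3.14, 3.14]. Speed limits (rad/s): [2.22, 2.22, 2.79, 3.14, 3.14, 3.14].

## Interface

Orientations are given as a 3x3 rotation matrix whose columns are the frame's x, y, z axes.
In Python, from plant import get_state, read_camera, camera_info, job_done, finger_overhang gives the robot as it stands.
- The arm moves only by the tool jog_arm, never from a script. Its argument "increments" is a list of rows, each an object with "xyz": the shift along the tool's x, y, z in mm, a list of three; "delta_rot": the turn, a rotation vector about the tool's x, y, z in degrees, a list of three; "hand": the closure, from 0 (fully open) to 1 (shut). A call has 1 to 10 rows; each row shifts and turns the pose as measured when the row begins, along the tool's axes as they then stand; what a row does not reach is not made up. A row lasts 1/8 s, in which the tool goes at most 62.5 mm and 10.7 degrees, less where a joint would pass 70% of its speed; a pose out of reach is approached as far as the arm can. A call is refused whole if a number of a shift passes 62.5 or a number of a turn 10.7, either way. A call with a gripper value outside its range is refused whole. The fingers move at their own pace and stop on an object; "newtons" is the grip in N (left out, the last holds). Time passes only in rows, so rows that do not move let the fingers close. It gives the time, the measured TCP pose, the force and the opening at its end, in the units of the state.
- get_state(): the state, without advancing time (a new reading comes with each control period).
- read_camera(name): name is "scene" or "top" or "wrist"; returns the picture (480x640x3 uint8, red, green, blue); there is no depth.
- camera_info(name): a dict with "K" (3x3 intrinsics, pixels), "T" (4x4, takes a point from camera to world coordinates); the wrist camera has in their place "mount" (4x4, takes a point from camera to tool coordinates, whose origin is the TCP and whose axes are the flange's). Camera axes: x right, y down, z forward; pixel columns grow to the right and rows downward; lengths in m; the calibration is good to about 2 mm. A picture is of the moment at which its call begins: read the wrist's pose just before it. camera_info takes no time and is no camera call.
- job_done(): hands the job in, once; it reports no verdict.
The state is a dict: "clock": time; "q": joint angles; "joint_velocities": joint speeds; "joint_torque": joint torques, N m; "tcp_pos": TCP position; "eef_rot": TCP orientation; "force": force on the tool from outside, world axes, zero at the start; "torque": the same for the moment, N m; "width": opening from 0.0 (shut) to 1.0 (fully open).
Only numpy, scipy, OpenCV 4.12 (cv2) and the standard library are available. Lean on these libraries where they do the work, as an engineer would, in place of code of your own. Each camera call takes 0.05 s, during which the arm holds its last target.

## Working session

There is one attempt and no reset: what is moved stays moved. The work goes in short steps, Python scripts to look and compute and a tool call to move; the robot and the scene stay as the last step left them, time stands still between calls to the robot, and variables do not carry over. Pictures are saved under pics/ and viewed, and the job is handed in when it is done.

Besides the shell and the picture viewer there is one more tool, called after "Call:" as name(argument=value, ...), one argument or row to a line, values as JSON. jog_arm: Moves the arm, as the interface text tells. Its arguments: {"type":"object","properties":{"increments":{"type":"array","items":{"type":"object","properties":{"xyz":{"type":"array","items":{"type":"number"}},"delta_rot":{"type":"array","items":{"type":"number"}},"hand":{"type":"number"}}}},"newtons":{"type":"number"}},"required":["increments"]}

```bash
ls; mkdir -p pics
python3 - <<'E'
from plant import *
import cv2,numpy as np
s=get_state();print(s['clock'],s['tcp_pos'],s['eef_rot'],s['force'],s['width'],finger_overhang if not callable(finger_overhang) else finger_overhang())
for n in ['scene','top','wrist']:
    cv2.imwrite(f'pics/{n}0.png',read_camera(n)[:,:,::-1]); i=camera_info(n); print(n,{k:np.round(v,4).tolist() for k,v in i.items() if k in('K','T','mount')})
E
```

```text
pics
0.0 [ 0.16742242 -0.49720934  0.24768773] [[ 9.47727310e-01  3.19081126e-01 -4.25182689e-04]
 [ 3.19081409e-01 -9.47726400e-01  1.31372596e-03]
 [ 1.62283004e-05 -1.38072186e-03 -9.99999047e-01]] [-0.03984528  0.49866173  0.36504059] 1.0028510264948785 0.017
scene {'K': [[451.4149, 0.0, 322.8789], [0.0, 451.4149, 239.7749], [0.0, 0.0, 1.0]], 'T': [[-0.7543, 0.4393, -0.4878, 1.0582], [0.6564, 0.4961, -0.5683, 0.6762], [-0.0077, -0.7489, -0.6626, 0.9278], [0.0, 0.0, 0.0, 1.0]]}
top {'K': [[488.4172, 0.0, 319.6649], [0.0, 488.4172, 234.7751], [0.0, 0.0, 1.0]], 'T': [[0.0024, -0.9925, 0.1219, 0.367], [-0.9998, -0.0002, 0.0186, 0.0076], [-0.0185, -0.1219, -0.9924, 1.3991], [0.0, 0.0, 0.0, 1.0]]}
wrist {'K': [[398.1759, 0.0, 315.3566], [0.0, 398.1759, 242.0391], [0.0, 0.0, 1.0]], 'mount': [[0.0003, -0.9528, -0.3035, 0.0784], [1.0, 0.0003, -0.0001, 0.0005], [0.0002, -0.3035, 0.9528, -0.1253], [0.0, 0.0, 0.0, 1.0]]}
```

View pics/scene0.png

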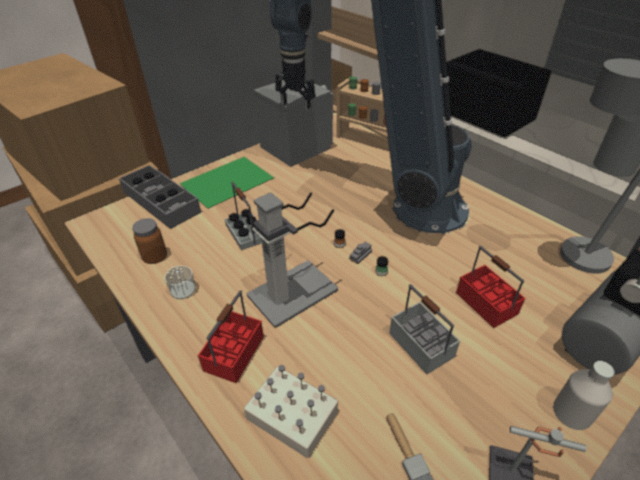

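View pics/top0.png

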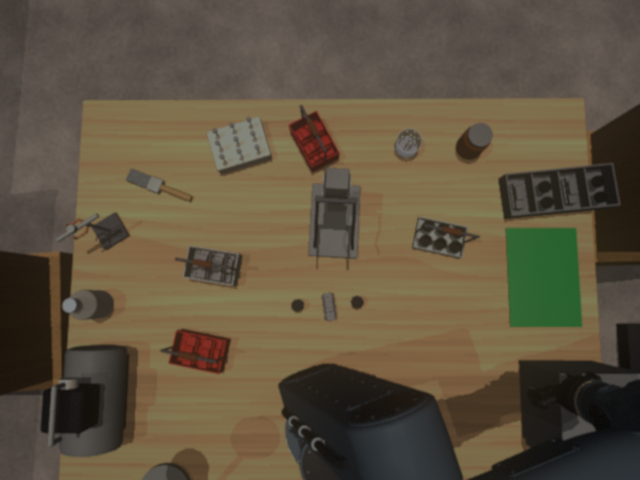

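View pics/wrist0.png

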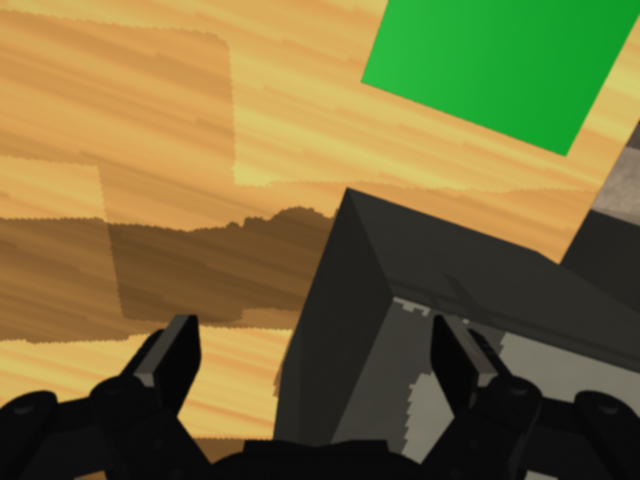

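Top view: the deep grey basket is near (213,267), jar basket near (440,238), and the scale at (335,220) with its hook tips at (318,268) and (348,268). I'll enlarge these.

Run:
```python
import cv2,numpy as np
t=cv2.imread('pics/top0.png');s=cv2.imread('pics/scene0.png')
def crop(im,x,y,w,h,f): return cv2.resize(im[y:y+h,x:x+w],None,fx=f,fy=f,interpolation=cv2.INTER_CUBIC)
cv2.imwrite('pics/c1.png',np.clip(crop(t,165,230,100,75,8)*1.6,0,255))
cv2.imwrite('pics/c2.png',np.clip(crop(t,285,160,100,115,5)*1.6,0,255))
cv2.imwrite('pics/c3.png',crop(s,220,180,130,150,4))
cv2.imwrite('pics/c4.png',crop(s,375,270,100,110,5))
```

```text
[ WARN:0@0.100] global loadsave.cpp:1063 imwrite_ Unsupported depth image for selected encoder is fallbacked to CV_8U.
```

View pics/c1.png

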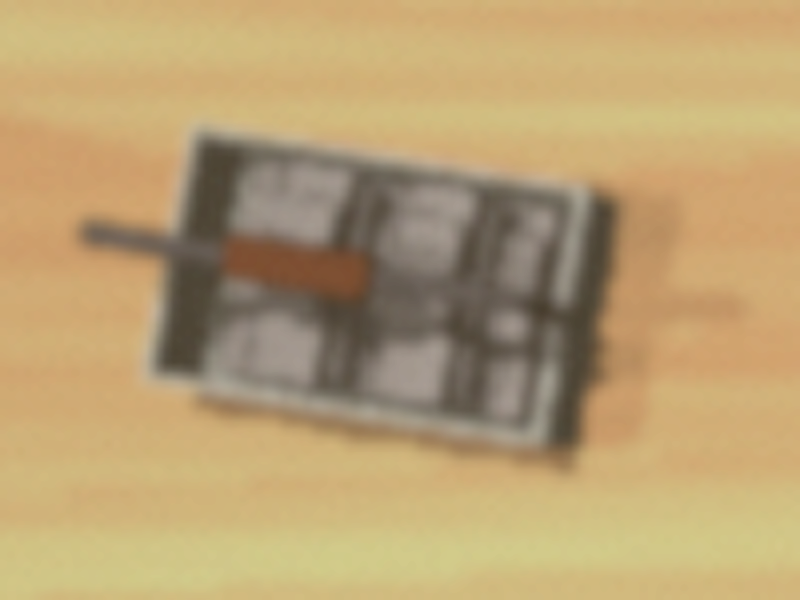

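View pics/c2.png

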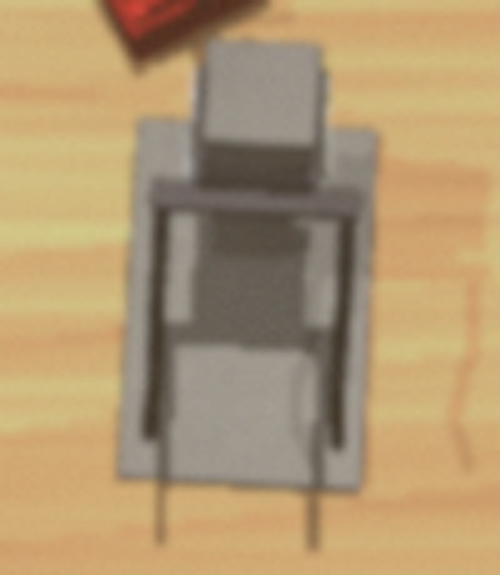

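View pics/c3.png

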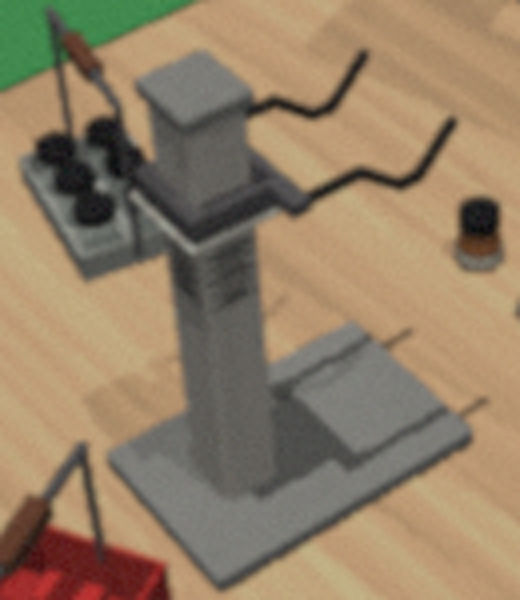

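View pics/c4.png

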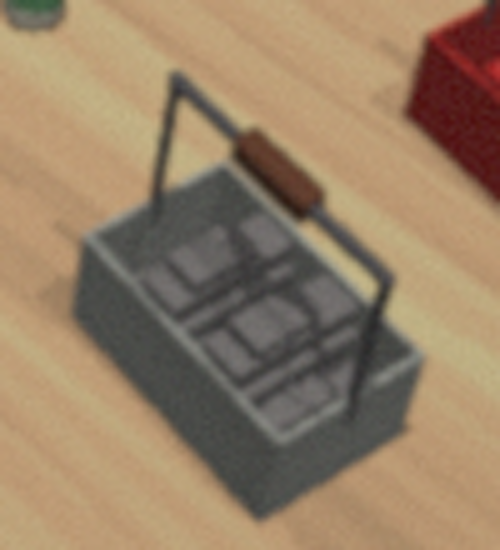

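```bash
cat > h.py <<'E'
from plant import *
import cv2,numpy as np
def unproj(n,uv,z):
    i=camera_info(n);K,T=np.array(i['K']),np.array(i['T'])
    d=T[:3,:3]@np.linalg.inv(K)@np.array([uv[0],uv[1],1.]);o=T[:3,3]
    return o+d*(z-o[2])/d[2]
def proj(n,p):
    i=camera_info(n);K,T=np.array(i['K']),np.array(i['T'])
    c=T[:3,:3].T@(np.array(p)-T[:3,3]);u=K@c;return u[:2]/u[2]
E
python3 - <<'E'
from h import *
np.set_printoptions(precision=4,suppress=True)
c1=lambda x,y:(x/8+165-.5+.06,y/8+230-.5+.06)
c2=lambda x,y:(x/5+285-.4,y/5+160-.4)
c3=lambda x,y:(x/4+220-.4,y/4+180-.4)
c4=lambda x,y:(x/5+375-.4,y/5+270-.4)
R=np.array([unproj('top',c1(*p),.065) for p in [(195,128),(595,190),(545,440),(150,378)]])
print('rim',R,R.mean(0),[np.linalg.norm(R[i]-R[i-1]) for i in range(4)])
d=R[0]+R[3]-R[1]-R[2];print('yaw of y-axis',np.degrees(np.arctan2(-d[0],d[1])))
print('grip',unproj('top',c1(296,267),.158), 'scene', unproj('scene',c4(281,168),.156))
b0=unproj('scene',c4(178,80),.152);b1=unproj('scene',c4(390,282),.152);print('bar ends',b0,b1,(b0+b1)/2,np.linalg.norm(b0-b1),np.degrees(np.arctan2(b1[0]-b0[0],b0[1]-b1[1])))
tips=[unproj('top',c2(*p),.272) for p in[(150,440),(337,450)]];print('tips top',tips)
tips=[unproj('scene',c3(*p),.270) for p in[(363,52),(452,122)]];print('tips scene',tips)
print('column',unproj('top',c2(264,93),.336), unproj('scene',c3(195,88),.336))
P=np.array([unproj('top',c2(*p),.015) for p in[(142,118),(378,130),(358,490),(118,475)]]);print('foot',P,P.mean(0))
print('lowest prong, scene z=.232', [unproj('scene',c3(*p),.232) for p in[(318,112),(405,183)]])
E
```

```text
rim [[0.5008 0.3933 0.065 ]
 [0.4795 0.2544 0.065 ]
 [0.394  0.2696 0.065 ]
 [0.4148 0.4057 0.065 ]] [0.4473 0.3307 0.065 ] [np.float64(0.08686981577231309), np.float64(0.1404984819105762), np.float64(0.08682141295050162), np.float64(0.13774109978782464)]
yaw of y-axis -8.714016450608671
grip [0.4469 0.3324 0.158 ] scene [0.4501 0.3336 0.156 ]
bar ends [0.4407 0.2664 0.152 ] [0.4622 0.4027 0.152 ] [0.4514 0.3346 0.152 ] 0.13789972763310554 171.0299418638806
tips top [array([0.4755, 0.0404, 0.272 ]), array([ 0.4709, -0.0462,  0.272 ])]
tips scene [array([ 0.4807, -0.0426,  0.27  ]), array([0.4868, 0.0471, 0.27  ])]
column [ 0.6243 -0.0116  0.336 ] [ 0.6291 -0.0058  0.336 ]
foot [[ 0.6874  0.0532  0.015 ]
 [ 0.68   -0.0831  0.015 ]
 [ 0.4718 -0.0702  0.015 ]
 [ 0.4802  0.066   0.015 ]] [ 0.5798 -0.0085  0.015 ]
lowest prong, scene z=.232 [array([ 0.5103, -0.0532,  0.232 ]), array([0.5151, 0.0366, 0.232 ])]
```

Call:
jog_arm(
  increments=[
    {"xyz":[0,0,-30],"delta_rot":[0,0,-10.5],"hand":0},
    {"xyz":[0,0,-30],"delta_rot":[0,0,-10.5],"hand":0},
    {"xyz":[0,0,-30],"delta_rot":[0,0,-10.5],"hand":0},
    {"xyz":[0,0,-30],"delta_rot":[0,0,-10.5],"hand":0},
    {"xyz":[0,0,-30],"delta_rot":[0,0,-10.5],"hand":0},
    {"xyz":[0,0,-25],"delta_rot":[0,0,-10.5],"hand":0},
  ],
)

```text
clock: 0.9
tcp_pos: [0.1671, -0.4962, 0.4246]
eef_rot: [[0.12, 0.993, -0.003], [0.993, -0.12, 0.008], [0.008, -0.004, -1.0]]
force: [0.2, -0.0, -0.2]
width: 1.0
```

Call:
jog_arm(
  increments=[
    {"xyz":[52,20,0],"hand":0},
    {"xyz":[52,20,0],"hand":0},
    {"xyz":[52,20,0],"hand":0},
    {"xyz":[52,20,0],"hand":0},
    {"xyz":[52,20,0],"hand":0},
    {"xyz":[52,20,0],"hand":0},
    {"xyz":[52,20,0],"hand":0},
    {"xyz":[52,20,0],"hand":0},
    {"xyz":[52,20,0],"hand":0},
    {"xyz":[0,0,0],"hand":0},
  ],
)

```text
invalid input
```

```bash
cat >> h.py <<'E'
def wpose():
    s=get_state();T=np.eye(4);T[:3,:3]=s['eef_rot'];T[:3,3]=s['tcp_pos'];return T@np.array(camera_info('wrist')['mount'])
def snapw(name):
    T=wpose();np.save(f'pics/{name}.npy',T);cv2.imwrite(f'pics/{name}.png',read_camera('wrist')[:,:,::-1])
def unw(name,uv,z):
    T=np.load(f'pics/{name}.npy');K=np.array(camera_info('wrist')['K'])
    d=T[:3,:3]@np.linalg.inv(K)@np.array([uv[0],uv[1],1.]);o=T[:3,3]
    return o+d*(z-o[2])/d[2]
E
python3 -c "
from h import *
snapw('w1');print(get_state()['tcp_pos'],wpose()[:3,3])"
```

```text
[ 0.16716011 -0.49649944  0.4273387 ] [ 0.17691574 -0.42026523  0.55304191]
```

View pics/w1.png

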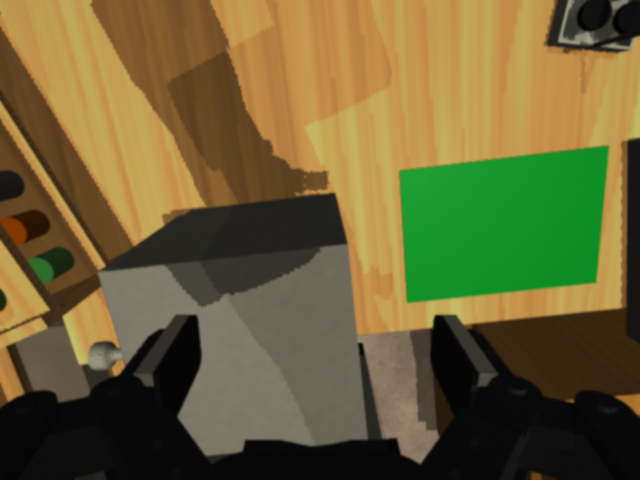

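The move was refused, perhaps because delta_rot was missing. This view shows the start block and green mat only. I'll send it again with every field.

Call:
jog_arm(
  increments=[
    {"xyz":[52,20,0],"delta_rot":[0,0,0],"hand":0},
    {"xyz":[52,20,0],"delta_rot":[0,0,0],"hand":0},
    {"xyz":[52,20,0],"delta_rot":[0,0,0],"hand":0},
    {"xyz":[52,20,0],"delta_rot":[0,0,0],"hand":0},
    {"xyz":[52,20,0],"delta_rot":[0,0,0],"hand":0},
    {"xyz":[52,20,0],"delta_rot":[0,0,0],"hand":0},
    {"xyz":[52,20,0],"delta_rot":[0,0,0],"hand":0},
    {"xyz":[52,20,0],"delta_rot":[0,0,0],"hand":0},
    {"xyz":[52,20,0],"delta_rot":[0,0,0],"hand":0},
    {"xyz":[0,0,0],"delta_rot":[0,0,0],"hand":0},
  ],
)

```text
clock: 2.2
tcp_pos: [0.4048, -0.039, 0.4259]
eef_rot: [[0.118, 0.993, -0.002], [0.993, -0.118, 0.007], [0.007, -0.003, -1.0]]
force: [-0.4, -0.9, -0.1]
width: 1.002
```

```bash
python3 -c "
from h import *
snapw('w2');print(get_state()['tcp_pos'],wpose()[:3,3])"
```

```text
[ 0.40410784 -0.04040375  0.426073  ] [0.41469853 0.03556135 0.55187845]
```

View pics/w2.png

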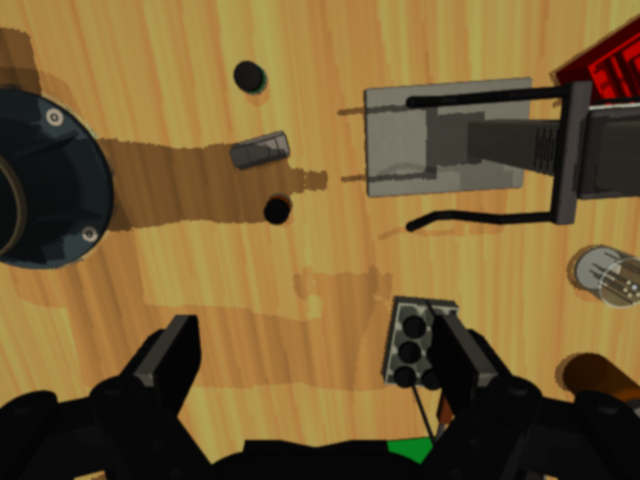

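```bash
python3 -c "
import cv2
s=cv2.imread('pics/w2.png')
cv2.imwrite('pics/c5.png',cv2.resize(s[70:250,390:640],None,fx=3.2,fy=3.2,interpolation=cv2.INTER_CUBIC))"
```

```text
(no output)
```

View pics/c5.png

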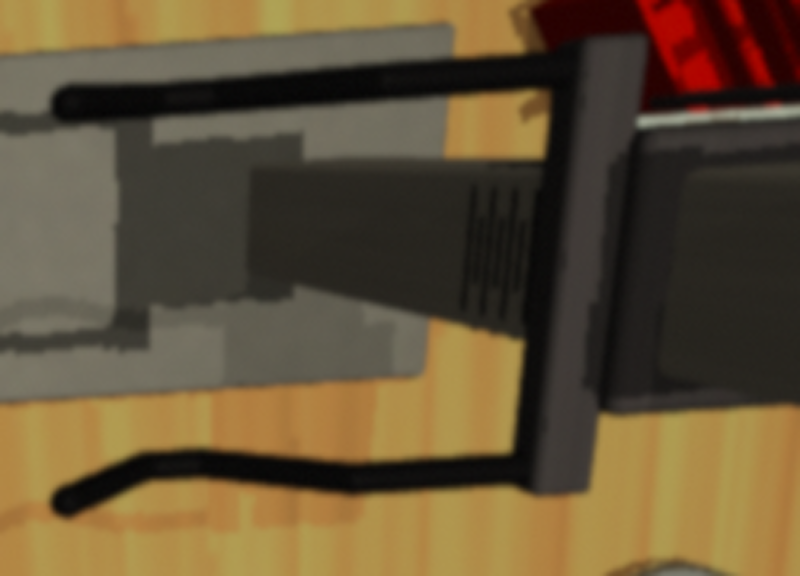

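Run:
```python
from h import *
np.set_printoptions(precision=4,suppress=True)
c=lambda x,y:(x/3.2+390-.35,y/3.2+70-.35)
a,b=[unw('w2',c(*p),.268) for p in[(68,102),(67,499)]];print(a,b,(a+b)/2,np.linalg.norm(a-b),np.degrees(np.arctan2(-(a-b)[0],(a-b)[1]))%180)
print([unw('w2',c(*p),.232) for p in[(145,465),(203,464)]], unw('w2',c(357,480),.264))
q=[unw('w2',c(*p),.015) for p in[(452,24),(424,375)]];print(q)
```

```text
[0.4792 0.0402 0.268 ] [ 0.4749 -0.0461  0.268 ] [ 0.477 -0.003  0.268] 0.08638040679726403 177.13834752978588
[array([ 0.5028, -0.0499,  0.232 ]), array([ 0.5176, -0.0514,  0.232 ])] [ 0.5427 -0.0506  0.264 ]
[array([0.6862, 0.0542, 0.015 ]), array([ 0.6801, -0.0835,  0.015 ])]
```

Call:
jog_arm(
  increments=[
    {"xyz":[47,0,0],"delta_rot":[0,0,0],"hand":0},
    {"xyz":[47,0,0],"delta_rot":[0,0,0],"hand":0},
    {"xyz":[47,0,0],"delta_rot":[0,0,0],"hand":0},
    {"xyz":[47,0,0],"delta_rot":[0,0,0],"hand":0},
    {"xyz":[47,0,25],"delta_rot":[0,0,0],"hand":0},
    {"xyz":[47,0,30],"delta_rot":[0,0,0],"hand":0},
    {"xyz":[47,0,30],"delta_rot":[0,0,0],"hand":0},
    {"xyz":[40,0,35],"delta_rot":[0,0,1.9],"hand":0},
    {"xyz":[0,0,0],"delta_rot":[0,0,0],"hand":0},
  ],
)

```text
clock: 3.38
tcp_pos: [0.4553, 0.3238, 0.3039]
eef_rot: [[0.177, 0.984, -0.0], [0.984, -0.177, 0.003], [0.002, -0.001, -1.0]]
force: [-0.4, -1.1, 0.0]
width: 1.001
```

```bash
python3 -c "
from h import *
snapw('w3');print(get_state()['tcp_pos'],get_state()['eef_rot'])"
```

```text
[0.45564813 0.32287147 0.30566243] [[ 0.17732137  0.9841516   0.00166216]
 [ 0.98414653 -0.17732608  0.00332638]
 [ 0.0035684   0.00104597 -0.99999309]]
```

View pics/w3.png

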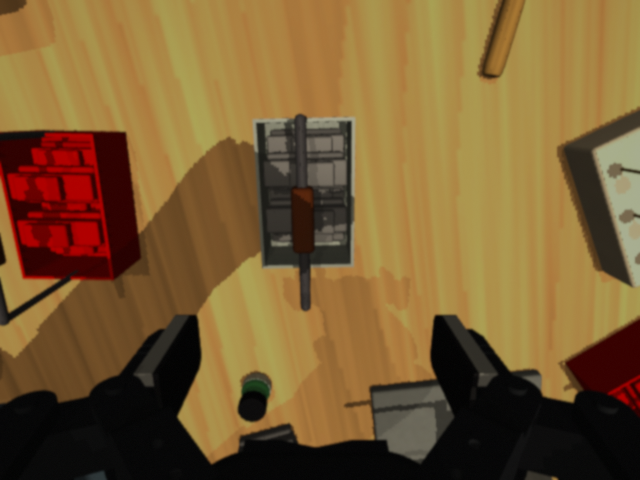

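Wrist view: grip centred at about (302.5,220), bar ends at (300,118) and (306,307), and the basket under them.

Run:
```python
from h import *
np.set_printoptions(precision=4,suppress=True)
g=unw('w3',(302.5,220),.158);a=unw('w3',(300,118),.152);b=unw('w3',(306,307),.152)
print(g,a,b,(a+b)/2,np.linalg.norm(a-b))
R=np.array([unw('w3',p,.065) for p in[(255,121),(354,118),(354,264),(263,266)]]);print(R.mean(0),[np.linalg.norm(R[i]-R[i-1]) for i in range(4)])
for d in (a-b,R[0]-R[3],R[1]-R[2]): print(np.degrees(np.arctan2(-d[0],d[1])))
s=get_state();M=np.array(s['eef_rot'])
t=np.array([g[0],g[1],.152]);print('tool shift mm',M.T@(t-s['tcp_pos'])*1000, 'jaw', np.degrees(np.arctan2(M[1,1],M[0,1])))
```

```text
[0.4486 0.333  0.158 ] [0.4595 0.4005 0.152 ] [0.4379 0.2632 0.152 ] [0.4487 0.3318 0.152 ] 0.13899659147572532
[0.4491 0.3317 0.065 ] [np.float64(0.13574116796230762), np.float64(0.0866607849749902), np.float64(0.1361620663984698), np.float64(0.08897872958802706)]
-8.935652599828407
-9.483344085404948
-8.505399876143747
tool shift mm [  8.1445  -8.9089 153.6832] jaw -10.214055704853303
```

Call:
jog_arm(
  increments=[
    {"xyz":[8,-9,20],"delta_rot":[0,0,-1.3],"hand":0},
    {"xyz":[0,0,40],"delta_rot":[0,0,0],"hand":0},
    {"xyz":[0,0,30],"delta_rot":[0,0,0],"hand":0},
    {"xyz":[0,0,0],"delta_rot":[0,0,0],"hand":0},
  ],
)

```text
clock: 3.92
tcp_pos: [0.4521, 0.3265, 0.2194]
eef_rot: [[0.162, 0.987, 0.008], [0.987, -0.162, 0.006], [0.008, 0.007, -1.0]]
force: [-0.3, -0.1, 0.9]
width: 0.996
```

Run:
```python
from h import *
np.set_printoptions(precision=4,suppress=True)
snapw('w4')
P=[get_state()];s=P[0];M=np.array(s['eef_rot']);t=np.array([.4487,.332,.1475]);print(s['tcp_pos'],'tool shift mm',M.T@(t-s['tcp_pos'])*1000, 'jaw', np.degrees(np.arctan2(M[1,1],M[0,1])),M[:,2])
```

```text
[0.4527 0.327  0.2209] tool shift mm [ 3.6179 -5.4379 73.3682] jaw -9.32325633864827 [ 0.0104  0.0077 -0.9999]
```

View pics/w4.png

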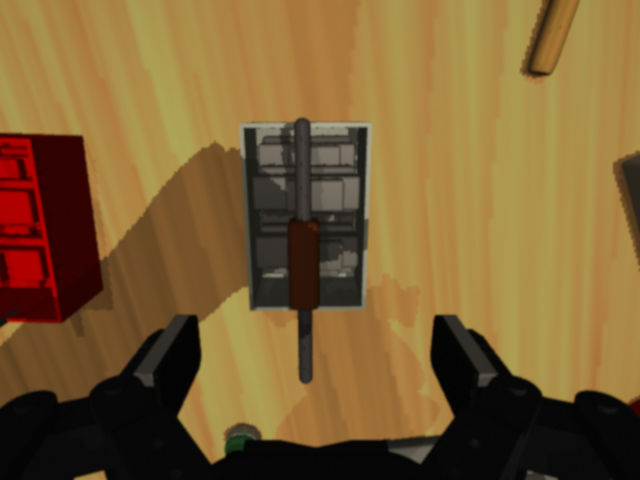

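Call:
jog_arm(
  increments=[
    {"xyz":[3.5,-5.5,10],"delta_rot":[0,0,0],"hand":0},
    {"xyz":[0,0,25],"delta_rot":[0,0,0],"hand":0},
    {"xyz":[0,0,18],"delta_rot":[0,0,0],"hand":0},
    {"xyz":[0,0,0],"delta_rot":[0,0,0],"hand":0},
  ],
)

```text
clock: 4.47
tcp_pos: [0.4508, 0.3326, 0.1721]
eef_rot: [[0.164, 0.986, 0.018], [0.986, -0.164, 0.013], [0.016, 0.016, -1.0]]
force: [0.5, -0.3, -0.6]
width: 0.999
```

Run:
```python
from h import *
np.set_printoptions(precision=4,suppress=True)
for i in range(2):
  snapw('w5')
  s=get_state();M=np.array(s['eef_rot']);t=np.array([.4487,.332,.1475]);print(s['tcp_pos'],'tool shift mm',M.T@(t-s['tcp_pos'])*1000, 'jaw', np.degrees(np.arctan2(M[1,1],M[0,1])),M[:,2])
```

```text
[0.4512 0.3329 0.1729] tool shift mm [-1.6989 -2.7404 25.3715] jaw -9.458611095045846 [ 0.019   0.014  -0.9997]
[0.4515 0.333  0.1733] tool shift mm [-1.915  -3.0132 25.7577] jaw -9.459663460973161 [ 0.0196  0.0144 -0.9997]
```

View pics/w5.png

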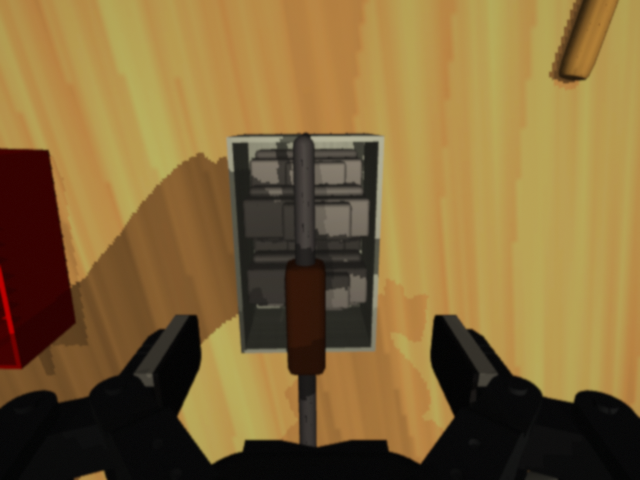

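Call:
jog_arm(
  increments=[
    {"xyz":[-1.5,-3,6],"delta_rot":[0.95,-1.0,-0.5],"hand":0},
    {"xyz":[0,0,12],"delta_rot":[0,0,0],"hand":0},
    {"xyz":[0,0,0],"delta_rot":[0,0,0],"hand":0},
  ],
)

```text
clock: 4.95
tcp_pos: [0.4488, 0.3327, 0.1558]
eef_rot: [[0.155, 0.988, 0.001], [0.988, -0.155, 0.0], [0.0, 0.001, -1.0]]
force: [0.1, 0.5, -0.1]
width: 1.003
```

```bash
cat > st.py <<'E'
from h import *
import sys
np.set_printoptions(precision=4,suppress=True)
t=np.array(eval(sys.argv[1]));yaw=np.radians(float(sys.argv[2]))
s=get_state();M=np.array(s['eef_rot'])
y=np.array([np.cos(yaw),np.sin(yaw),0]);z=np.array([0,0,-1.]);D=np.stack([np.cross(y,z),y,z],1)
print(s['clock'],s['tcp_pos'],'shift mm',M.T@(t-s['tcp_pos'])*1000,'rot deg',np.degrees(cv2.Rodrigues(M.T@D)[0].ravel()),'F',np.array(s['force']),'w',s['width'])
E
python3 st.py "[.4487,.332,.1475]" -8.9
```

```text
4.95 [0.4488 0.3327 0.1558] shift mm [-0.7137 -0.0439  8.2834] rot deg [ 0.0639 -0.0282 -0.0044] F [ 0.0573  0.4848 -0.0823] w 1.0034409790997554
```

Call:
jog_arm(
  increments=[
    {"xyz":[-0.5,0,8],"delta_rot":[0,0,0],"hand":0},
    {"xyz":[0,0,0],"delta_rot":[0,0,0],"hand":0.5},
    {"xyz":[0,0,0],"delta_rot":[0,0,0],"hand":1},
    {"xyz":[0,0,0],"delta_rot":[0,0,0],"hand":1},
    {"xyz":[0,0,0],"delta_rot":[0,0,0],"hand":1},
    {"xyz":[0,0,0],"delta_rot":[0,0,0],"hand":1},
  ],
  newtons=60,
)

```text
clock: 5.7
tcp_pos: [0.4486, 0.3322, 0.1475]
eef_rot: [[0.155, 0.988, 0.001], [0.988, -0.155, 0.001], [0.001, 0.001, -1.0]]
force: [0.1, -0.2, -4.0]
width: 0.175
```

```bash
python3 st.py "[.4487,.332,.1475]" -8.9; python3 -c "
from h import *
snapw('w6')"
```

```text
5.7 [0.4486 0.3322 0.1475] shift mm [-0.1727  0.1395 -0.0406] rot deg [ 0.0456 -0.0429 -0.0068] F [ 0.0898 -0.1882 -4.0179] w 0.17526795800019834
```

View pics/w6.png

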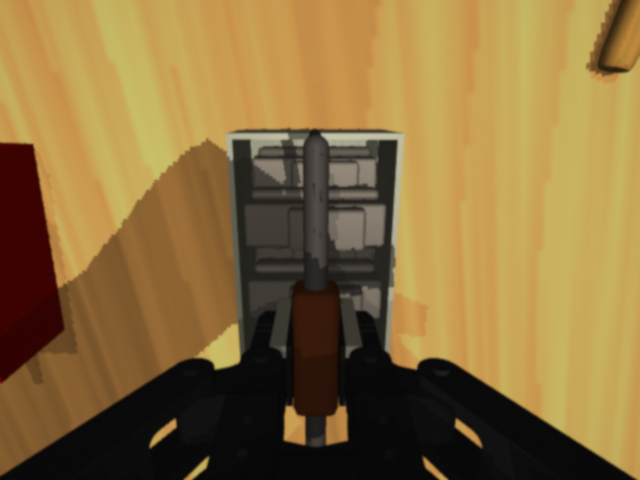

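Call:
jog_arm(
  increments=[
    {"xyz":[0,0,-10],"delta_rot":[0,0,0],"hand":1},
    {"xyz":[0,0,-20],"delta_rot":[0,0,0],"hand":1},
    {"xyz":[0,0,-25],"delta_rot":[0,0,0],"hand":1},
    {"xyz":[0,0,-25],"delta_rot":[0,0,0],"hand":1},
    {"xyz":[0,0,-25],"delta_rot":[0,0,0],"hand":1},
    {"xyz":[0,0,-20],"delta_rot":[0,0,0],"hand":1},
    {"xyz":[0,0,-5],"delta_rot":[0,0,0],"hand":1},
    {"xyz":[0,0,0],"delta_rot":[0,0,0],"hand":1},
    {"xyz":[0,0,0],"delta_rot":[0,0,0],"hand":1},
  ],
)

```text
clock: 6.88
tcp_pos: [0.4474, 0.3311, 0.282]
eef_rot: [[0.155, 0.988, -0.002], [0.988, -0.155, -0.002], [-0.003, -0.002, -1.0]]
force: [0.2, -0.4, -4.1]
width: 0.177
```

```bash
python3 st.py "[.40,-.005,.2815]" -3.2
```

```text
6.875 [0.4474 0.3311 0.282 ] shift mm [-339.3397    5.2372    1.354 ] rot deg [-0.0986  0.139  -5.7185] F [ 0.226  -0.3785 -4.0949] w 0.17691095459145087
```

Call:
jog_arm(
  increments=[
    {"xyz":[-15,0,0],"delta_rot":[0,0,-0.7],"hand":1},
    {"xyz":[-30,0,0],"delta_rot":[0,0,-0.7],"hand":1},
    {"xyz":[-42,0,0],"delta_rot":[0,0,-0.7],"hand":1},
    {"xyz":[-45,0,0],"delta_rot":[0,0,-0.7],"hand":1},
    {"xyz":[-45,0,0],"delta_rot":[0,0,-0.7],"hand":1},
    {"xyz":[-45,0,0],"delta_rot":[0,0,-0.7],"hand":1},
    {"xyz":[-42,0,0],"delta_rot":[0,0,-0.7],"hand":1},
    {"xyz":[-30,0,0],"delta_rot":[0,0,-0.7],"hand":1},
    {"xyz":[-15,0,0],"delta_rot":[0,0,0],"hand":1},
    {"xyz":[0,0,0],"delta_rot":[0,0,0],"hand":1},
  ],
)

```text
clock: 8.12
tcp_pos: [0.4069, 0.0076, 0.2783]
eef_rot: [[0.051, 0.999, -0.01], [0.999, -0.051, -0.008], [-0.009, -0.009, -1.0]]
force: [0.4, 0.7, -5.1]
width: 0.179
```

```bash
python3 st.py "[.42,-.005,.2815]" -3.2
```

```text
8.125 [0.4069 0.0076 0.2783] shift mm [-11.9717  13.7158  -3.2486] rot deg [-0.535   0.506   0.2746] F [ 0.4244  0.6617 -5.0788] w 0.1791410929234487
```

Call:
jog_arm(
  increments=[
    {"xyz":[-6,7,-2],"delta_rot":[-0.5,0.5,0.3],"hand":1},
    {"xyz":[-6,5,-2],"delta_rot":[0,0,0],"hand":1},
    {"xyz":[0,0,0],"delta_rot":[0,0,0],"hand":1},
    {"xyz":[0,0,0],"delta_rot":[0,0,0],"hand":1},
  ],
)

```text
clock: 8.62
tcp_pos: [0.4187, -0.0049, 0.2822]
eef_rot: [[0.055, 0.998, -0.001], [0.998, -0.055, 0.001], [0.001, -0.001, -1.0]]
force: [0.2, -1.0, -4.4]
width: 0.17
```

```bash
python3 st.py "[.511,-.005,.2815]" -3.2; python3 -c "
from h import *
snapw('w7')
for n in ['scene','top']:
    im=read_camera(n)[:,:,::-1]; cv2.imwrite(f'pics/{n}7.png',im)
s=cv2.imread('pics/scene7.png');cv2.imwrite('pics/c7.png',cv2.resize(s[120:320,220:420],None,fx=3,fy=3,interpolation=cv2.INTER_CUBIC))
"
```

```text
8.625 [ 0.4187 -0.0049  0.2822] shift mm [ 4.9229 92.1349  0.6008] rot deg [-0.0333 -0.0468  0.0549] F [ 0.1647 -1.0334 -4.369 ] w 0.17020118944766674
```

View pics/w7.png

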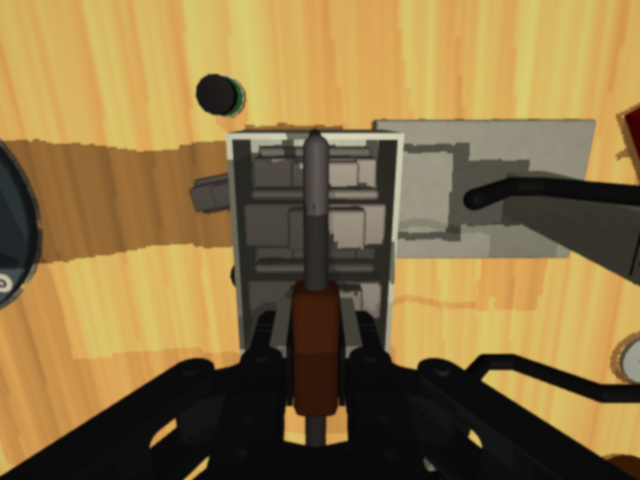

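View pics/c7.png

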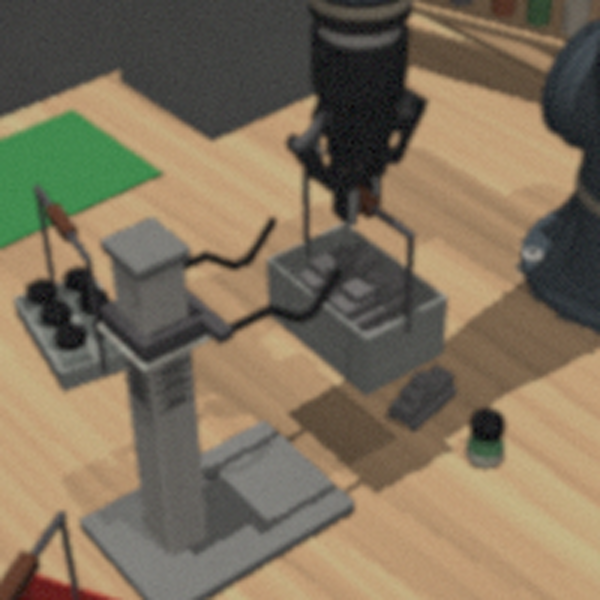

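Run:
```python
from h import *
np.set_printoptions(precision=4,suppress=True)
a=unw('w7',(475,201),.268);b=unw('w7',(476,374),.268);print(a,b,(a+b)/2,np.linalg.norm(a-b))
print('bar',unw('w7',(316,137),.285),unw('w7',(316,290),.285))
```

```text
[0.479  0.0403 0.268 ] [ 0.4842 -0.0322  0.268 ] [0.4816 0.004  0.268 ] 0.07271970931195809
bar [0.4238 0.0662 0.285 ] [0.4211 0.0166 0.285 ]
```

Call:
jog_arm(
  increments=[
    {"xyz":[2,6,0],"delta_rot":[0,0,0],"hand":1},
    {"xyz":[2,10,0],"delta_rot":[0,0,0],"hand":1},
    {"xyz":[1,12,0],"delta_rot":[0,0,0],"hand":1},
    {"xyz":[0,10,0],"delta_rot":[0,0,0],"hand":1},
    {"xyz":[0,0,0],"delta_rot":[0,0,0],"hand":1},
  ],
)

```text
clock: 9.4
tcp_pos: [0.4604, -0.0013, 0.2819]
eef_rot: [[0.054, 0.999, -0.0], [0.999, -0.054, 0.001], [0.001, -0.0, -1.0]]
force: [0.4, 0.1, -4.7]
width: 0.175
```

```bash
python3 st.py "[.512,-.005,.2825]" -3.2
```

```text
9.4 [ 0.4604 -0.0013  0.2819] shift mm [-0.9403 51.7522 -0.6194] rot deg [-0.0109 -0.047   0.1097] F [ 0.4064  0.1284 -4.6549] w 0.17532923107837553
```

Call:
jog_arm(
  increments=[
    {"xyz":[0,8,-0.5],"delta_rot":[0,0,0],"hand":1},
    {"xyz":[-0.5,12,0],"delta_rot":[0,0,0],"hand":1},
    {"xyz":[0,12,0],"delta_rot":[0,0,0],"hand":1},
    {"xyz":[0,12,0],"delta_rot":[0,0,0],"hand":1},
    {"xyz":[0,7,0],"delta_rot":[0,0,0],"hand":1},
    {"xyz":[0,0,0],"delta_rot":[0,0,0],"hand":1},
    {"xyz":[0,0,0],"delta_rot":[0,0,0],"hand":1},
  ],
)

```text
clock: 10.28
tcp_pos: [0.5149, -0.005, 0.2819]
eef_rot: [[0.054, 0.999, -0.001], [0.999, -0.054, 0.001], [0.001, -0.001, -1.0]]
force: [0.2, -0.4, -4.0]
width: 0.175
```

```bash
python3 st.py "[.512,-.005,.2825]" -3.2;  python3 -c "
from h import *
snapw('w8')
for n in ['scene']:
    im=read_camera(n)[:,:,::-1]; cv2.imwrite(f'pics/{n}8.png',im)
s=cv2.imread('pics/scene8.png');cv2.imwrite('pics/c8.png',cv2.resize(s[160:320,220:380],None,fx=3.7,fy=3.7,interpolation=cv2.INTER_CUBIC))
"
```

```text
10.275 [ 0.5149 -0.005   0.2819] shift mm [-0.1935 -2.8473 -0.58  ] rot deg [-0.0726 -0.0428  0.0899] F [ 0.1917 -0.4182 -3.9538] w 0.17537610537995824
```

View pics/w8.png

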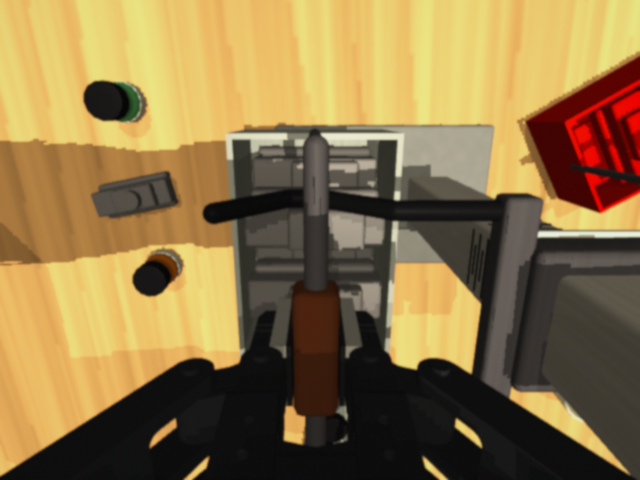

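View pics/c8.png

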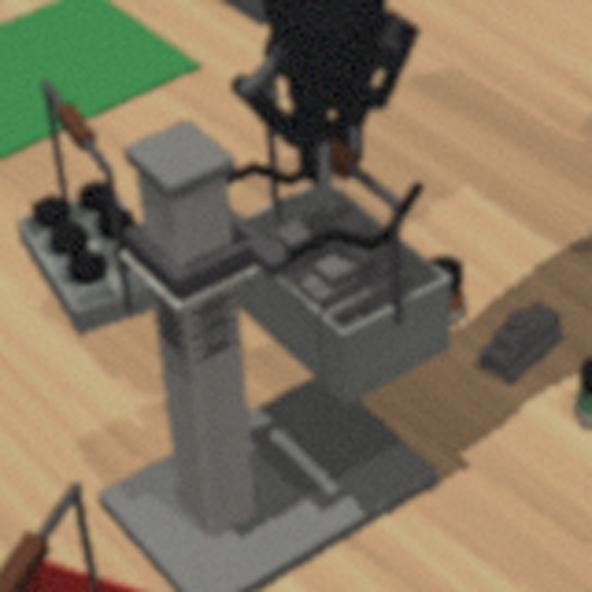

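Call:
jog_arm(
  increments=[
    {"xyz":[0,-3,4],"delta_rot":[0,0,0],"hand":1},
    {"xyz":[0,0,8],"delta_rot":[0,0,0],"hand":1},
    {"xyz":[0,0,8],"delta_rot":[0,0,0],"hand":1},
    {"xyz":[0,0,6],"delta_rot":[0,0,0],"hand":1},
    {"xyz":[0,0,3],"delta_rot":[0,0,0],"hand":1},
    {"xyz":[0,0,2],"delta_rot":[0,0,0],"hand":1},
    {"xyz":[0,0,0],"delta_rot":[0,0,0],"hand":1},
  ],
)

```text
clock: 11.25
tcp_pos: [0.5107, -0.0047, 0.2487]
eef_rot: [[0.054, 0.999, -0.001], [0.999, -0.054, 0.001], [0.001, -0.001, -1.0]]
force: [0.2, -0.3, -3.8]
width: 0.176
```

```bash
python3 st.py "[.512,-.005,.2415]" -3.2
```

```text
11.25 [ 0.5107 -0.0047  0.2487] shift mm [-0.2501  1.338   7.2368] rot deg [-0.0796 -0.0425  0.0949] F [ 0.2363 -0.3334 -3.7819] w 0.1756502694639129
```

Call:
jog_arm(
  increments=[
    {"xyz":[0,0,2],"delta_rot":[0,0,0],"hand":1},
    {"xyz":[0,0,2.5],"delta_rot":[0,0,0],"hand":1},
    {"xyz":[0,0,2.5],"delta_rot":[0,0,0],"hand":1},
    {"xyz":[0,0,2.5],"delta_rot":[0,0,0],"hand":1},
    {"xyz":[0,0,2.5],"delta_rot":[0,0,0],"hand":1},
    {"xyz":[0,0,2.5],"delta_rot":[0,0,0],"hand":1},
    {"xyz":[0,0,2],"delta_rot":[0,0,0],"hand":1},
    {"xyz":[0,0,0],"delta_rot":[0,0,0],"hand":1},
  ],
)

```text
clock: 12.25
tcp_pos: [0.5111, -0.0047, 0.2316]
eef_rot: [[0.054, 0.999, -0.0], [0.999, -0.054, 0.001], [0.001, -0.0, -1.0]]
force: [0.7, -0.9, -3.3]
width: 0.177
```

```bash
python3 st.py "[.512,-.005,.2415]" -3.2;  python3 -c "
from h import *
for n in ['scene']:
    im=read_camera(n)[:,:,::-1]; cv2.imwrite(f'pics/{n}9.png',im)
s=cv2.imread('pics/scene9.png');cv2.imwrite('pics/c9.png',cv2.resize(s[160:320,220:380],None,fx=3.7,fy=3.7,interpolation=cv2.INTER_CUBIC))
"
```

```text
12.25 [ 0.5111 -0.0047  0.2316] shift mm [-0.2615  0.9632 -9.8899] rot deg [-0.0146 -0.047   0.0943] F [ 0.6749 -0.8742 -3.2617] w 0.17656145196760492
```

View pics/c9.png

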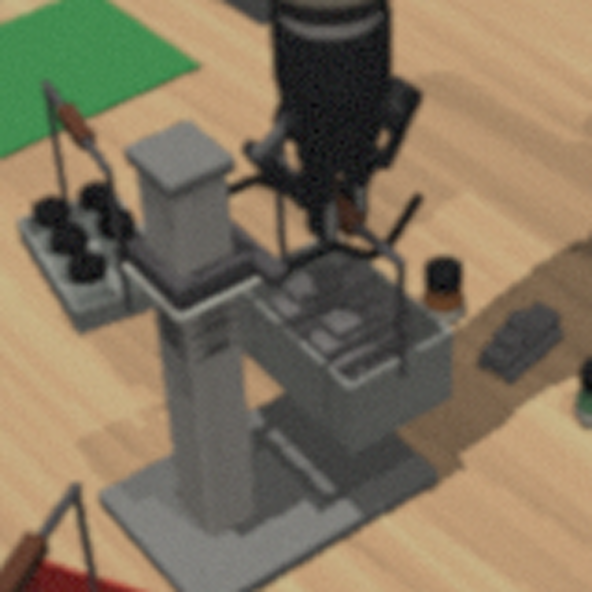

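Call:
jog_arm(
  increments=[
    {"xyz":[0,0,1.5],"delta_rot":[0,0,0],"hand":1},
    {"xyz":[0,0,2.5],"delta_rot":[0,0,0],"hand":1},
    {"xyz":[0,0,2.5],"delta_rot":[0,0,0],"hand":1},
    {"xyz":[0,0,2.5],"delta_rot":[0,0,0],"hand":1},
    {"xyz":[0,0,2.5],"delta_rot":[0,0,0],"hand":1},
    {"xyz":[0,0,2],"delta_rot":[0,0,0],"hand":1},
    {"xyz":[0,0,1],"delta_rot":[0,0,0],"hand":1},
    {"xyz":[0,0,0],"delta_rot":[0,0,0],"hand":1},
    {"xyz":[0,0,0],"delta_rot":[0,0,0],"hand":1},
  ],
)

```text
clock: 13.42
tcp_pos: [0.5111, -0.0047, 0.2167]
eef_rot: [[0.054, 0.999, 0.001], [0.999, -0.054, 0.001], [0.001, 0.0, -1.0]]
force: [-1.0, 0.8, -1.1]
width: 0.173
```

Run:
```python
from h import *
np.set_printoptions(precision=4,suppress=True)
F=[]
for i in range(8):
  im=read_camera('scene');s=get_state();F.append(s['force'])
F=np.array(F);print(s['tcp_pos'],F.mean(0),F.std(0))
cv2.imwrite('pics/scene10.png',im[:,:,::-1])
s=cv2.imread('pics/scene10.png');cv2.imwrite('pics/c10.png',cv2.resize(s[160:320,220:380],None,fx=3.7,fy=3.7,interpolation=cv2.INTER_CUBIC))
```

```text
[ 0.5112 -0.0047  0.2167] [-0.7871 -0.1356 -0.6771] [0.4608 0.2395 0.4542]
```

View pics/c10.png

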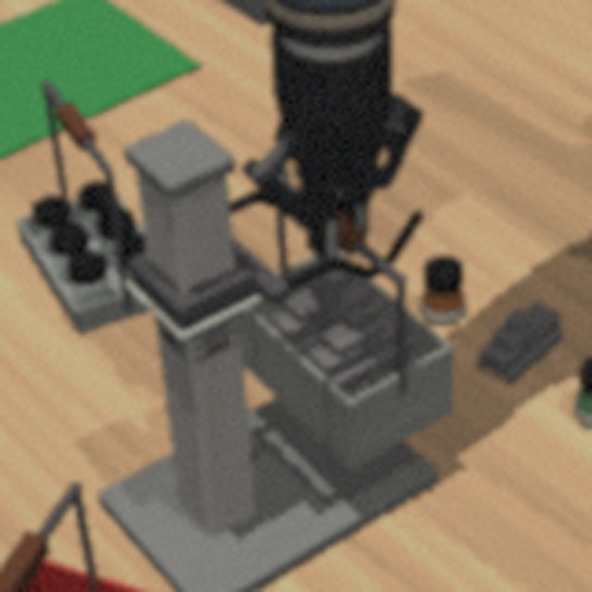

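Call:
jog_arm(
  increments=[
    {"xyz":[0,0,1.5],"delta_rot":[0,0,0],"hand":1},
    {"xyz":[0,0,2],"delta_rot":[0,0,0],"hand":1},
    {"xyz":[0,0,1.5],"delta_rot":[0,0,0],"hand":1},
    {"xyz":[0,0,0],"delta_rot":[0,0,0],"hand":1},
    {"xyz":[0,0,0],"delta_rot":[0,0,0],"hand":1},
  ],
)

```text
clock: 14.45
tcp_pos: [0.5111, -0.0047, 0.2114]
eef_rot: [[0.054, 0.999, 0.001], [0.999, -0.054, 0.001], [0.001, 0.001, -1.0]]
force: [-1.7, 0.3, 1.0]
width: 0.176
```

```bash
cat > ff.py <<'E'
from h import *
np.set_printoptions(precision=4,suppress=True)
F=[]
for i in range(16):
  im=read_camera('scene');s=get_state();F.append(s['force'])
F=np.array(F);print(s['clock'],s['tcp_pos'],F.mean(0),F.std(0))
E
python3 ff.py
```

```text
15.25 [ 0.5111 -0.0047  0.2114] [-1.0805  0.0923 -0.1271] [0.367  0.3686 0.397 ]
```

Call:
jog_arm(
  increments=[
    {"xyz":[0,-1.5,1],"delta_rot":[0,0,0],"hand":1},
    {"xyz":[0,0,0],"delta_rot":[0,0,0],"hand":1},
    {"xyz":[0,0,0],"delta_rot":[0,0,0],"hand":1},
  ],
  newtons=20,
)

```text
clock: 15.62
tcp_pos: [0.51, -0.0046, 0.2105]
eef_rot: [[0.054, 0.999, 0.002], [0.999, -0.054, 0.001], [0.001, 0.002, -1.0]]
force: [0.2, 0.2, -1.6]
width: 0.173
```

```bash
python3 ff.py
```

```text
16.425 [ 0.5101 -0.0046  0.2105] [-0.7785 -0.0163 -0.3018] [0.4148 0.4439 0.3213]
```

Call:
jog_arm(
  increments=[
    {"xyz":[0,0,0],"delta_rot":[0,0,0],"hand":0.82},
    {"xyz":[0,0,0],"delta_rot":[0,0,0],"hand":0.8},
    {"xyz":[0,0,0],"delta_rot":[0,0,0],"hand":0.78},
    {"xyz":[0,0,0],"delta_rot":[0,0,0],"hand":0.76},
    {"xyz":[0,0,0],"delta_rot":[0,0,0],"hand":0.73},
    {"xyz":[0,0,0],"delta_rot":[0,0,0],"hand":0.7},
    {"xyz":[0,0,0],"delta_rot":[0,0,0],"hand":0.65},
    {"xyz":[0,0,0],"delta_rot":[0,0,0],"hand":0.6},
  ],
)

```text
clock: 17.42
tcp_pos: [0.5107, -0.0046, 0.2107]
eef_rot: [[0.054, 0.999, 0.003], [0.999, -0.054, 0.001], [0.001, 0.003, -1.0]]
force: [-0.2, 0.3, -0.6]
width: 0.402
```

```bash
python3 ff.py; python3 -c "
from h import *
snapw('w11')
im=read_camera('scene')[:,:,::-1]; cv2.imwrite('pics/scene11.png',im)
s=cv2.imread('pics/scene11.png');cv2.imwrite('pics/c11.png',cv2.resize(s[160:320,220:380],None,fx=3.7,fy=3.7,interpolation=cv2.INTER_CUBIC))
"
```

```text
18.225 [ 0.5107 -0.0046  0.2107] [0.0157 0.0484 0.1033] [0.4485 0.585  0.3674]
```

View pics/w11.png

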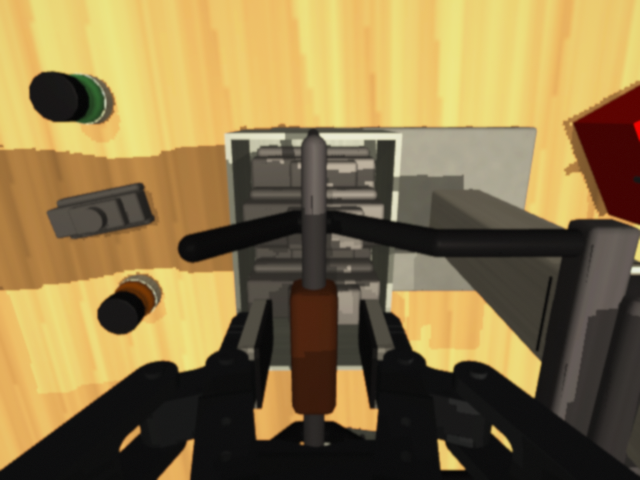

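View pics/c11.png

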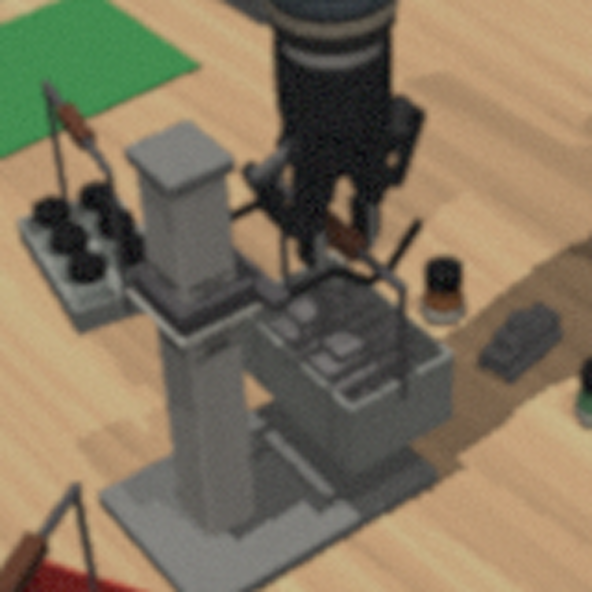

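Call:
jog_arm(
  increments=[
    {"xyz":[0,0,-5],"delta_rot":[0,0,0],"hand":0.6},
    {"xyz":[0,0,-12],"delta_rot":[0,0,0],"hand":0.6},
    {"xyz":[0,0,-20],"delta_rot":[0,0,0],"hand":0.6},
    {"xyz":[0,0,-25],"delta_rot":[0,0,0],"hand":0.6},
    {"xyz":[0,0,-25],"delta_rot":[0,0,0],"hand":0.6},
    {"xyz":[0,0,-25],"delta_rot":[0,0,0],"hand":0.6},
    {"xyz":[0,0,-25],"delta_rot":[0,0,0],"hand":0.6},
    {"xyz":[0,0,-15],"delta_rot":[0,0,0],"hand":0.6},
    {"xyz":[0,0,0],"delta_rot":[0,0,0],"hand":0.6},
  ],
)

```text
clock: 19.45
tcp_pos: [0.5099, -0.0047, 0.3743]
eef_rot: [[0.054, 0.998, 0.008], [0.999, -0.054, 0.001], [0.001, 0.008, -1.0]]
force: [0.2, 0.3, 0.8]
width: 0.402
```

```bash
python3 ff.py
cat > look.py <<'E'
from h import *
import sys
n=sys.argv[1]
snapw('w'+n)
im=read_camera('scene')[:,:,::-1]; cv2.imwrite(f'pics/scene{n}.png',im)
cv2.imwrite(f'pics/c{n}.png',cv2.resize(im[160:320,220:380],None,fx=3.7,fy=3.7,interpolation=cv2.INTER_CUBIC))
E
python3 look.py 12
```

```text
20.25 [ 0.5095 -0.0047  0.3726] [ 0.0892 -0.1326  0.0758] [0.4251 0.5326 0.5825]
```

View pics/w12.png

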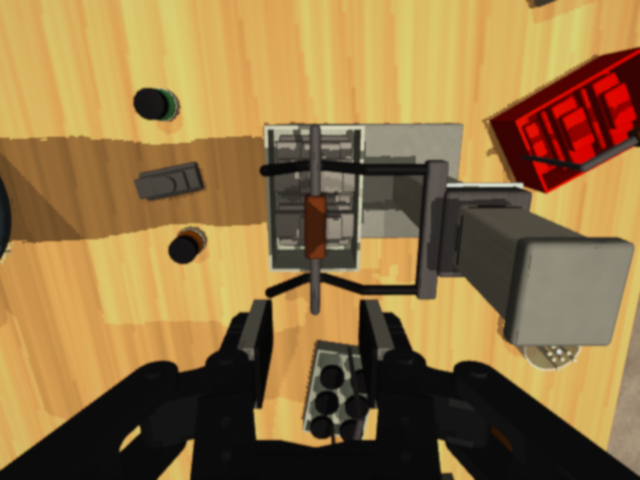

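View pics/c12.png

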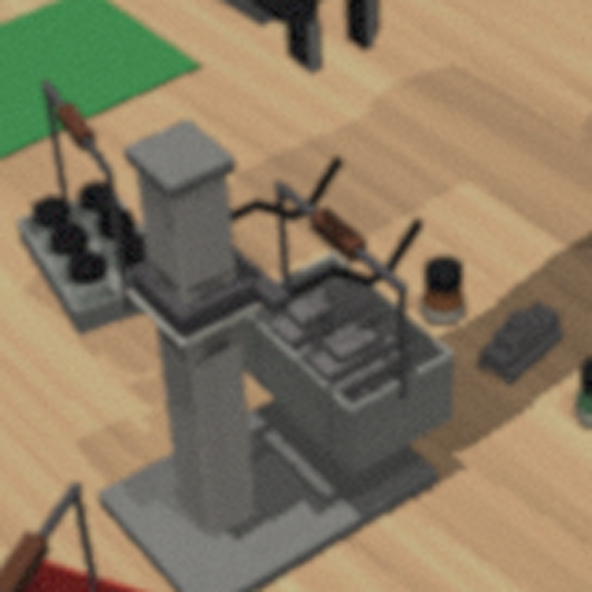

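The basket hangs in both prongs and the gripper is clear of it. Next I'll check that it's at rest and measure its pose.

Run:
```python
from h import *
np.set_printoptions(precision=4,suppress=True)
fr=[cv2.cvtColor(read_camera('scene'),cv2.COLOR_RGB2GRAY).astype(np.float32)[205:300,280:345] for _ in range(20)]
for f in fr[1::3]: print(np.round(cv2.phaseCorrelate(fr[0],f,cv2.createHanningWindow(fr[0].shape[::-1],cv2.CV_32F))[0],3),end=' ')
# pointer drop: collar front-corner white edge (c3 vs c12)
p0=(195/4+220,250/4+180); p1=(187/3.7+220,343/3.7+160)
col=np.array([.625,-.008]); 
print(p0,p1)
for z in (.21,.24,.27):print(z,proj('scene',[.625+.02,.02,z]))
a,b=unw('w12',(316,128),.215),unw('w12',(315,311),.215);print(a,b,(a+b)/2,np.linalg.norm(a-b))
R=np.array([unw('w12',p,.125) for p in[(266,126),(363,126),(357,268),(272,268)]]);print('rim',R.mean(0),[np.linalg.norm(R[i]-R[i-1]) for i in range(4)])
d=a-b;print(np.degrees(np.arctan2(-d[0],d[1])))
print(get_state()['clock'])
```

```text
[-0.026  0.001] [-0.067  0.072] [-0.007  0.029] [-0.005  0.108] [-0.052  0.079] [0.029 0.095] [-0.015 -0.009] (268.75, 242.5) (270.5405405405405, 252.7027027027027)
0.21 [274.0469 252.8789]
0.24 [273.0041 243.2878]
0.27 [271.9203 233.3192]
[0.5154 0.0645 0.215 ] [ 0.5072 -0.0741  0.215 ] [ 0.5113 -0.0048  0.215 ] 0.13883566245600645
rim [ 0.5109 -0.0046  0.125 ] [np.float64(0.1367555334252676), np.float64(0.08726851992533075), np.float64(0.13690791669898003), np.float64(0.08528887165608236)]
-3.3885932212131413
21.35
```

```bash
python3 -c "
from plant import *
print(job_done(),get_state()['clock'])"
```

```text
the job is handed in; nothing more can be done
the job is handed in; nothing more can be done
```

I pinched the deep grey basket by its wooden grip and brought its bar in over the prong tips. I then lowered it at about 20 mm/s until the spring held the weight, opened the fingers gradually and lifted straight up. The job was handed in at about 21.4 s of the 67 s allowed; no verdict is reported.

**Last checks before handing in**
- **Seating:** the bar lies in both prongs, centred at (0.511, -0.005). That matches the seat position I had measured, (0.511, -0.005).
- **Angle:** the bar's yaw is -3.4° against about -3.2° for the hook. The bar and the basket rim are centred on each other to within 1 mm, so it hangs close to level.
- **Scale:** the pointer is about 31 mm down. Over about 1 s the picture shifted by no more than 0.1 px, so it is at rest.
- **Robot:** the gripper is clear, with the TCP (tool point) about 160 mm above the basket's bar, and the wrist force is about 0.
- **Shallow basket:** it was never approached and looks unmoved in the scene pictures, but I did not measure its position.

**Failed or disagreed**
- **Refused call:** one move was refused as invalid input and nothing moved. I resent it with every field filled in.
- **Camera disagreement:** the top and scene cameras differed by about 5 mm on positions. I settled it with the wrist camera.
- **Sideways force:** just before release there was about 1 N on the tool. I eased back 1.5 mm, which brought it to about 0.8 N, and it went to zero when the fingers opened.
- **Hook speed:** I could not measure it directly. The slow lowering and near-zero force at release suggest it stayed well under 0.2 m/s.

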